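# Put the covered pan on to heat: mains rocker, start key, boost key

## Robot

A 6-joint arm with a two-finger parallel gripper is mounted at the origin on the work surface. World frame = base frame: x ahead of the robot, y to its left, z up, the work surface at z = 0. Lengths are in mm, angles in degrees, forces in N, time in s.
With the tool pointing down it reaches from about 300 to 850 mm from the base axis. Payload 4.2 kg.
Tool frame: the origin (TCP) lies at the very end of the fingers, on their centre line; the grasp point (between the pads) lies 19 mm behind it (env.grasp_offset is the distance from the TCP to the grasp point, in mm); z points along the fingers, y is the line along which they close (so a half turn about z gives the same grasp; the last joint's range is limited). The gripper opens to 91 mm and grips with 3 to 60 N. Pads are 32 mm wide; open, the fingers measure 118 mm over their backs; the gripper's body (76 mm by 178 mm) begins 60 mm behind the grasp point.
Start: joints at [-68.64, 18.312, 89.639, -0, 72.044, -1.146], TCP at [220.101, -531.224, 213.976] pointing down, gripper open.
Joint ranges: [-177.97, 177.97], [-48.28, 115.42], [12.27, 149.76], [-77.06, 257.06], [2.81, 150.46], [-146.56, 146.56]. Speed limits (degrees/s): [147.25, 147.25, 180, 180, 180, 180].

## Interface

Orientations are given as [roll, pitch, yaw] about the fixed x, y, z axes, in that order (R = Rz(yaw) Ry(pitch) Rx(roll)).
In Python, from workcell import env gives the robot as it stands. The module is installed in compiled form; this text tells all that it offers.
- The arm moves only by the tool send_rows, never from a script. Its argument "motion" is a list of rows, each an object of numbers: "tx", "ty", "tz": the shift along the tool's x, y, z in units of 500 mm (1.0 is 500 mm); "rx", "ry", "rz": the turn, a rotation vector about the tool's x, y, z in units of 30 degrees (1.0 is 30 degrees); "gripper": the closure, from -1 (fully open) to 1 (shut). In form: [{"tx": .., "ty": .., "tz": .., "rx": .., "ry": .., "rz": .., "gripper": ..}, ...]. A call has 1 to 12 rows; each row shifts and turns the commanded pose from where the row before left it, along the tool's axes as they then stand; what a row does not reach is not made up. A row lasts 1/8 s, in which the tool goes at most 62.5 mm and 10.7 degrees, less where a joint would pass 70% of its speed; a pose out of reach is approached as far as the arm can. A call with a number of a shift or a turn outside -1 to 1 is refused whole. A call with a gripper value outside its range is refused whole. The fingers move at their own pace and stop on an object; "grip_force" is the grip in N (left out, the last holds). Time passes only in rows, so rows that do not move let the fingers close. It gives the time, the measured TCP pose, the force, the opening and the grip force at its end, in the units of the state.
- env.state(): the state, without advancing time (a new reading comes with each control period).
- env.grab_frame(name): name is "scene" or "top" or "wrist"; returns a dict with "frame" (400x640x3 uint8, red, green, blue), "vertical_fov" (degrees; the focal length in pixels is half the picture's height over the tangent of half this angle, whatever the lens; pixels are square), "cx", "cy" (the principal point, pixels), "rvec" (rotation vector, rad) and "tvec" (3), from world to camera coordinates, as OpenCV has them; the wrist camera has in their place "T_tool_cam" (4x4, takes a point from camera to tool coordinates, whose origin is the TCP and whose axes are the flange's). Camera axes: x right, y down, z forward; pixel columns grow to the right and rows downward; lengths in mm; the calibration is good to about 2 mm. The wrist camera is an equidistant fisheye: a pixel r from the principal point sees the ray r / f radians off the axis. A picture is of the moment at which its call begins: read the wrist's pose just before it. There is no depth.
- env.job_done(): hands the job in; it is judged then, once.
The state is a dict: "time_s": time; "qpos": joint angles; "qvel": joint speeds; "effort": joint torques, N m; "ee_pos": TCP position; "ee_rot": TCP orientation; "force": force on the tool from outside, world axes, zero at the start; "torque": the same for the moment, N m; "gripper_width": finger opening in mm; "gripper_force": force on a finger pad.
Only numpy, scipy, OpenCV 4.12 (cv2) and the standard library are available. Lean on these libraries where they do the work, as an engineer would, in place of code of your own. Each camera call takes 0.05 s, during which the arm holds its last target. There are 200 camera calls.

## Task

Put the covered pan on to heat on the induction hob: press down the raised far half of the mains rocker switch until it lies level and stays on, then tap the large round start key, then the bar-shaped boost key. Press each key lightly but well down with the fingertips and let it come right up before going on, and never press a key while the mains is off. Do not press the two small square keys, do not move or lift the pan or anything else on the table, and finish clear of everything.

Things in the scene. Friction and masses are not known exactly. Their poses are not given: they have to be found in the camera images.
- hob: fixed portable induction hob, 370 mm deep (x) x 330 mm wide (y) x 70 mm high: white housing, black glass plate, flat metal key panel 94 mm deep along its front edge (-x). Row on the panel, 148 mm in front of the hob's centre: rocker 118 mm left (+y), then four black keys 60 and 4 left, 52 and 108 mm right, in an order that varies. Origin: centre of underside; x away from front, y left, z up.
- rocker_unit: bezel and rocker of the mains switch; origin at the panel's surface (70 mm above the table) under the rocker's pivot; x and y along the hob's. The rocker is a black V-shaped plate 36 mm long (x) and 22 mm wide, pivoting at its middle. Off: near half level, far half sloping up, far end 11 mm above the panel. On: far half level, its top 6 mm above the panel.
- rocker_far (a point): middle of the rocker's far half, on its top face (moves with it): off, 12 mm beyond the pivot (hob's +x) and 10 mm above the panel; on, 13 mm beyond and 6 mm above.
- rocker (a joint): mains rocker, rad: 0 = off (start), 0.30 = fully on, grows as its far half is pressed down; needs about 2 N at the far end and stays where it is left.
- round_key_unit: bezel and cap of the start key; origin at the panel's surface (70 mm above the table) under the cap's centre; z up, x and y along the hob's.
- round_key_top (a point): centre of the top face of the start key: round black cap 34 mm across, 8.5 mm above the panel when up.
- round_key (a joint): start key, m: 0 = up, 0.007 = fully down. Travel 7 mm straight down; spring-loaded, starts to move at about 1.8 N, 4 N at 2.2 mm (by then it has switched), 5.3 N half way, 8.8 N at the hard stop, comes back up by itself.
- bar_key_unit: bezel and cap of the boost key; origin at the panel's surface (70 mm above the table) under the cap's centre; z up, x and y along the hob's.
- bar_key_top (a point): centre of the top face of the boost key: black bar 46 mm long (hob's y), 14 mm deep (hob's x), 8.5 mm above the panel when up.
- bar_key (a joint): boost key, m: 0 = up, 0.007 = fully down. Travel 7 mm straight down; spring-loaded, starts to move at about 1.8 N, 4 N at 2.2 mm (by then it has switched), 5.3 N half way, 8.8 N at the hard stop, comes back up by itself.
- square_key_a_unit: bezel and cap of the small square key a; origin at the panel's surface (70 mm above the table) under the cap's centre; z up, x and y along the hob's.
- square_key_a (a joint): one of the two small square keys (timer and key lock; not to be pressed): black cap 16 x 16 mm, 8.5 mm above the panel; m: 0 = up, 0.007 = fully down. Same spring.
- square_key_b_unit: bezel and cap of the small square key b; origin at the panel's surface (70 mm above the table) under the cap's centre; z up, x and y along the hob's.
- square_key_b (a joint): one of the two small square keys (timer and key lock; not to be pressed): black cap 16 x 16 mm, 8.5 mm above the panel; m: 0 = up, 0.007 = fully down. Same spring.
- pan: lidded steel saucepan on the hob's glass plate, 182 mm across, 122 mm high to the top of its lid knob (the lid is fixed to it), black handle reaching 235 mm from its axis at 68 to 98 mm above its base, to the hob's right. Origin: centre of its base.
- spice_jar: small glass jar, 38 mm across, 85 mm high, on the glass plate's front left corner. Origin: centre of its base.
- salt_shaker: white ceramic shaker, 48 mm across, 86 mm high, on the table left of the hob. Origin: centre of its base.
- measuring_cup: white plastic cup with a side handle, 76 mm across, 85 mm high, on the table right of the hob. Origin: centre of its base.
- spatula: wooden spatula, about 260 mm long and 20 mm high, lying on the table in front of the hob, parallel to its front edge. Origin: under its middle.
- oil_bottle: green glass bottle, 64 mm across, 250 mm high, far to the right. Origin: centre of its base.
- carton: cardboard carton 70 x 110 x 150 mm high, far to the left. Origin: centre of its base.

How it is judged (in metres and radians):
On the way, in this order (a step that is already met when the one before it is completed fails the run):
1. the mains rocker is on, with every key up (value of joint rocker above 0.22 rad and value of joint each of round_key, bar_key, square_key_a, square_key_b below 0.001 m), for 0.1 s.
2. the round start key is pressed well down (at least 2 mm) by the fingers, every other key up (value of joint rocker above 0.22 rad and value of joint round_key above 0.002 m and contact force between the fingers and round_key_unit above 0.5 N and value of joint each of bar_key, square_key_a, square_key_b below 0.001 m), for 0.03 s.
3. the start key is up again (all of step 1), for 0.05 s.
4. the boost key is pressed well down (at least 2 mm) by the fingers, every other key up (value of joint rocker above 0.22 rad and value of joint bar_key above 0.002 m and contact force between the fingers and bar_key_unit above 0.5 N and value of joint each of round_key, square_key_a, square_key_b below 0.001 m), for 0.03 s.
At the end, for the whole second after the job is handed in: The rocker is on (joint over 0.22 of 0.30 rad), all four keys are up (within 1 mm), and the pan and the other things stand where they stood (within 15 mm), the pan upright (all of step 3 and distance of each of pan, spice_jar, salt_shaker, measuring_cup, spatula, oil_bottle, carton from where it was at the start of the episode below 0.015 m and angle between pan's own z axis and vertical below 0.1 rad); the robot touches nothing.
It fails at once if a key pressed (over 1.5 mm) while the mains rocker is off (value of joint any of round_key, bar_key, square_key_a, square_key_b above 0.0015 m and value of joint rocker below 0.2 rad).
It fails at once if a small square key pressed (over 1.5 mm) (value of joint any of square_key_a, square_key_b above 0.0015 m).
It fails at once if a key pressed or struck with more than 20 N (contact force between the fingers and round_key_unit above 20 N or contact force between the fingers and bar_key_unit above 20 N or contact force between the fingers and square_key_a_unit above 20 N or contact force between the fingers and square_key_b_unit above 20 N).
It fails at once if the hob or its rocker struck or pressed with more than 50 N (contact force between the fingers and hob above 50 N or contact force between the fingers and rocker_unit above 50 N).
It fails at once if the pan or another thing on the table moved more than 15 mm or lifted (distance of any of pan, spice_jar, salt_shaker, measuring_cup, spatula, oil_bottle, carton from where it was at the start of the episode above 0.015 m).
It also fails if it takes over 40 s, if anything falls off the work surface, if the arm or the gripper's body presses on something with over 40 N, if the wrist force passes 120 N, or if a joint passes its speed limit or range.

## Working session

There is one attempt and no reset: what is moved stays moved. The work goes in short steps, Python scripts to look and compute and a tool call to move; the robot and the scene stay as the last step left them, time stands still between calls to the robot, and variables do not carry over. Pictures are saved under pics/ and viewed, at most 10 in all, crops included, and the job is handed in when it is done.

Besides the shell and the picture viewer there is one more tool, called after ">>>" as name(argument=value, ...), one argument or row to a line, values as JSON. send_rows: Moves the arm, as the interface text tells. Shifts and turns lie within -1 to 1; 1 stands for 500 mm of shift or 30 degrees of turn. Its arguments: {"type":"object","properties":{"motion":{"type":"array"},"grip_force":{"type":"number"}},"required":["motion"]}

```bash
mkdir -p pics; cat > h.py <<'E'
import numpy as np, cv2
from workcell import env
from scipy.spatial.transform import Rotation as R
def grab(n):
    s=env.state(); d=env.grab_frame(n); d['s']=s; return d
def ray(d,u,v):
    f=200/np.tan(np.radians(d['vertical_fov']/2)); x=(u-d['cx'])/f; y=(v-d['cy'])/f
    if 'T_tool_cam' in d:
        r=np.hypot(x,y); k=np.sin(r)/r if r>1e-9 else 1
        c=np.array([x*k,y*k,np.cos(r)]); T=np.array(d['T_tool_cam']); s=d['s']
        Rt=R.from_euler('xyz',s['ee_rot'],degrees=True).as_matrix()
        return Rt@T[:3,3]+np.array(s['ee_pos']), Rt@T[:3,:3]@c
    M=cv2.Rodrigues(np.array(d['rvec'],float))[0]
    return -M.T@np.array(d['tvec'],float).ravel(), M.T@np.array([x,y,1.])
def onz(d,u,v,z):
    o,r=ray(d,u,v); return o+r*(z-o[2])/r[2]
E
python3 - <<'E'
from h import *
for n in ['scene','top']:
    d=grab(n); cv2.imwrite(f'pics/{n}0.png',d['frame'][:,:,::-1]); print(n,d['vertical_fov'],ray(d,320,200))
print(env.state())
E
```

```text
scene 46.47238042091276 (array([1718.0895164 ,  368.52300759, 1258.69757724]), array([-0.67589264, -0.22053377, -0.70324911]))
top 55.288988983570434 (array([ 389.3288437 ,  -22.91433099, 1207.44526423]), array([ 0.21553261, -0.00767694, -0.97657617]))
{'time_s': 0.1, 'qpos': array([-6.86413569e+01,  1.83484885e+01,  8.96976528e+01, -3.74492685e-04,
        7.20432097e+01, -1.14688208e+00]), 'qvel': array([ 0.10966735, -0.0965462 , -0.24159543,  0.08287429, -0.01794498,
        0.01804336]), 'effort': array([ 7.32505814e-04, -4.13333058e+01, -2.32510293e+01,  7.29087763e-02,
        4.22196253e-02, -5.72182898e-05]), 'ee_pos': array([ 219.92661934, -530.81123501,  213.21117597]), 'ee_rot': array([-1.79910660e+02, -1.43240761e-03,  2.25056398e+01]), 'force': array([-0.23888147, -0.16714804,  0.68668462]), 'torque': array([-0.00300979,  0.01014838, -0.00086204]), 'gripper_force': 0.0, 'gripper_width': 91.34020889066834}
```

View pics/top0.png

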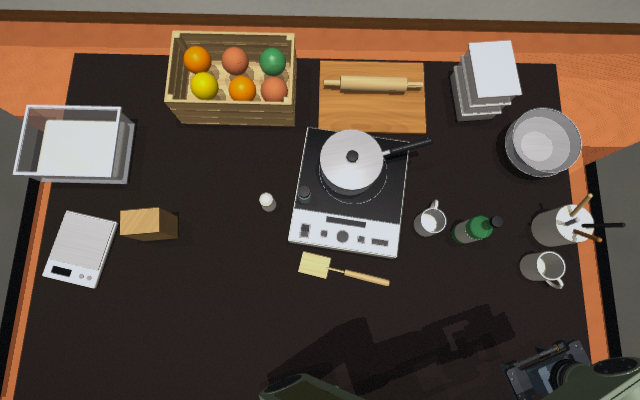

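View pics/scene0.png

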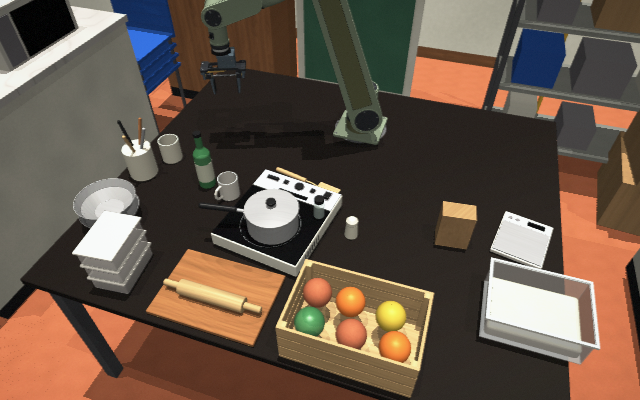

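The top view shows the hob with its panel row: rocker near (305,230), square key (324,234), round key (343,237), square key (361,240) and bar key (380,243). The spatula lies in front at (340,270). The scene view confirms the layout, with the jar behind the rocker.

```bash
cat >> h.py <<'E'
def blobs(d,box,th=75,amin=15):
    x0,y0,x1,y1=box; g=cv2.cvtColor(d['frame'],cv2.COLOR_RGB2GRAY)[y0:y1,x0:x1]
    n,l,st,c=cv2.connectedComponentsWithStats((g<th).astype(np.uint8))
    return [(c[i]+[x0,y0],st[i,2:]) for i in range(1,n) if st[i,4]>amin]
E
python3 - <<'E'
from h import *
for n,box,z in [('top',(292,214,400,252),78)]:
    d=grab(n)
    for c,s in blobs(d,box): print(n,c.round(1),s,onz(d,*c,z).round(1))
# housing front corners at z=70
d=grab('top'); 
for p in [(289,242),(398,256),(308,128)]: print(p,onz(d,*p,70).round(1))
E
```

```text
top [378.6 216.7] [ 59   9 302] [ 591.9 -208.8   78. ]
top [345.8 221.4] [ 39  10 166] [ 575.1 -110.6   78. ]
top [305.1 227.7] [ 7  7 36] [552.8  10.6  78. ]
top [398.7 245.7] [ 2 14 20] [ 506.7 -267.3   78. ]
top [310.6 248.5] [ 55   9 251] [491.5  -7.5  78. ]
(289, 242) [509.8  57.4  70. ]
(398, 256) [ 477.1 -266.4   70. ]
(308, 128) [873.8  11.9  70. ]
```

>>> send_rows(
  motion=[
    {"tz":-0.06,"rz":0.235,"gripper":1},
    {"tz":-0.06,"rz":0.235,"gripper":1},
    {"rz":0.235,"gripper":1},
    {"rz":0.235,"gripper":1},
    {"tx":0.04,"ty":-0.08,"gripper":1},
    {"tx":0.04,"ty":-0.08,"gripper":1},
    {"tx":0.04,"ty":-0.08,"gripper":1},
    {"tx":0.04,"ty":-0.08,"gripper":1},
    {"tx":0.04,"ty":-0.08,"gripper":1},
    {"tx":0.04,"ty":-0.08,"gripper":1},
  ],
  grip_force=10,
)

```text
invalid input at $.motion[0]: expected keys tx, ty, tz, rx, ry, rz, gripper
```

>>> send_rows(
  motion=[
    {"tx":0.04,"ty":-0.08,"gripper":1},
    {"tx":0.04,"ty":-0.08,"gripper":1},
    {"tx":0.04,"ty":-0.09,"gripper":1},
    {"tx":0.04,"ty":-0.09,"gripper":1},
    {"tx":0.02,"ty":-0.05,"gripper":1},
    {"gripper":1},
    {"gripper":1},
  ],
)

```text
invalid input at $.motion[0]: expected keys tx, ty, tz, rx, ry, rz, gripper
```

```bash
python3 - <<'E'
from h import *
d=grab('wrist'); cv2.imwrite('pics/w1.png',d['frame'][:,:,::-1]); print(np.array(d['T_tool_cam']).round(2),d['s']['ee_pos'],d['s']['ee_rot'],d['s']['gripper_width'],d['s']['force'])
E
```

```text
[[  -0.     -0.97   -0.26   71.85]
 [   1.     -0.     -0.     -0.36]
 [  -0.     -0.26    0.97 -169.32]
 [   0.      0.      0.      1.  ]] [ 220.00084548 -530.94056671  213.44989248] [-1.79941199e+02 -4.86175421e-04  2.25068475e+01] 91.0067491592909 [ 0.23462264 -0.65892593  0.66675508]
```

View pics/w1.png

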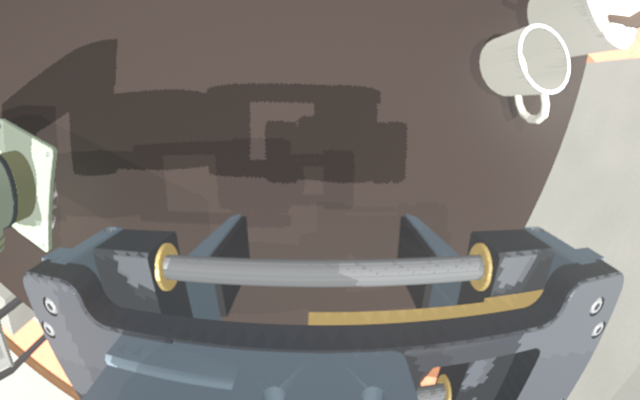

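The picture shows the open fingers at the bottom, the bare table and mugs at top right; the hob is not in view yet, because the moves were refused for missing keys. I'll resend them with all keys.

>>> send_rows(
  motion=[
    {"tx":0,"ty":0,"tz":-0.06,"rx":0,"ry":0,"rz":0.235,"gripper":1},
    {"tx":0,"ty":0,"tz":-0.06,"rx":0,"ry":0,"rz":0.235,"gripper":1},
    {"tx":0,"ty":0,"tz":0,"rx":0,"ry":0,"rz":0.235,"gripper":1},
    {"tx":0,"ty":0,"tz":0,"rx":0,"ry":0,"rz":0.235,"gripper":1},
    {"tx":0.04,"ty":-0.08,"tz":0,"rx":0,"ry":0,"rz":0,"gripper":1},
    {"tx":0.04,"ty":-0.08,"tz":0,"rx":0,"ry":0,"rz":0,"gripper":1},
    {"tx":0.04,"ty":-0.08,"tz":0,"rx":0,"ry":0,"rz":0,"gripper":1},
    {"tx":0.04,"ty":-0.08,"tz":0,"rx":0,"ry":0,"rz":0,"gripper":1},
    {"tx":0.04,"ty":-0.08,"tz":0,"rx":0,"ry":0,"rz":0,"gripper":1},
    {"tx":0.04,"ty":-0.08,"tz":0,"rx":0,"ry":0,"rz":0,"gripper":1},
  ],
  grip_force=10,
)

```text
time_s: 1.5
ee_pos: [363.9, -303.0, 274.0]
ee_rot: [180.0, -0.0, -5.7]
force: [0.4, 0.4, 0.2]
gripper_width: 0.9
gripper_force: 0.0
```

>>> send_rows(
  motion=[
    {"tx":0.04,"ty":-0.08,"tz":0,"rx":0,"ry":0,"rz":0,"gripper":1},
    {"tx":0.04,"ty":-0.08,"tz":0,"rx":0,"ry":0,"rz":0,"gripper":1},
    {"tx":0.04,"ty":-0.09,"tz":0,"rx":0,"ry":0,"rz":0,"gripper":1},
    {"tx":0.04,"ty":-0.09,"tz":0,"rx":0,"ry":0,"rz":0,"gripper":1},
    {"tx":0.02,"ty":-0.05,"tz":0,"rx":0,"ry":0,"rz":0,"gripper":1},
    {"tx":0,"ty":0,"tz":0,"rx":0,"ry":0,"rz":0,"gripper":1},
    {"tx":0,"ty":0,"tz":0,"rx":0,"ry":0,"rz":0,"gripper":1},
  ],
)

```text
time_s: 2.38
ee_pos: [471.8, -119.7, 273.9]
ee_rot: [180.0, 0.0, -5.7]
force: [-0.5, 0.4, -0.1]
gripper_width: 0.3
gripper_force: 0.0
```

```bash
python3 - <<'E'
from h import *
d=grab('wrist'); cv2.imwrite('pics/w2.png',d['frame'][:,:,::-1]); print(d['s']['ee_pos'],d['s']['ee_rot'],d['s']['gripper_width'],d['s']['force'],d['s']['time_s'])
E
```

```text
[ 471.82007658 -119.74202479  273.86556846] [ 1.79961761e+02  2.53329001e-02 -5.69911120e+00] 0.3288734516267228 [-0.5234881   0.4086219  -0.08391244] 2.375
```

View pics/w2.png

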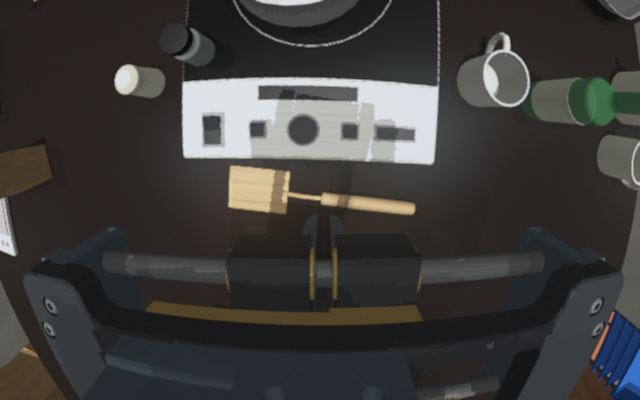

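The wrist view shows the row clearly: rocker (212,128), square (258,129), round start key (303,130), square (350,130) and boost bar (395,133). The jar stands behind the rocker at (188,45). I'll measure here, then from a second place.

```bash
cat > m.py <<'E'
from h import *
import pickle,sys
d=grab('wrist'); out=[]
for c,s in blobs(d,tuple(map(int,sys.argv[2:6])),100,60): print(c.round(1),s,onz(d,*c,78).round(1)); out.append((c,ray(d,*c)))
pickle.dump(out,open(sys.argv[1],'wb')); print(d['s']['ee_pos'])
cv2.imwrite(f'pics/{sys.argv[1]}.png',d['frame'][:,:,::-1])
E
python3 m.py a 190 105 428 150
```

```text
[211.4 129.5] [ 17  28 440] [546.3   9.5  78. ]
[302.4 129.7] [ 28  29 631] [ 531.2 -101.8   78. ]
[256.7 128.9] [ 14  13 174] [538.8 -47.7  78. ]
[349.5 131.1] [ 14  14 183] [ 524.  -156.6   78. ]
[387.  133.1] [ 22  13 241] [ 518.1 -201.2   78. ]
[ 471.74333609 -120.00512378  273.91168949]
```

>>> send_rows(
  motion=[
    {"tx":0,"ty":-0.08,"tz":0.08,"rx":0,"ry":0,"rz":0,"gripper":1},
    {"tx":0,"ty":-0.08,"tz":0.02,"rx":0,"ry":0,"rz":0,"gripper":1},
    {"tx":0,"ty":0,"tz":0,"rx":0,"ry":0,"rz":0,"gripper":1},
    {"tx":0,"ty":0,"tz":0,"rx":0,"ry":0,"rz":0,"gripper":1},
  ],
)

```text
time_s: 2.98
ee_pos: [480.3, -40.6, 224.4]
ee_rot: [180.0, -0.1, -5.7]
force: [0.1, -0.3, -0.0]
gripper_width: 0.3
gripper_force: 0.0
```

```bash
python3 m.py b 150 90 600 200
```

```text
[375.4 157.2] [  450   110 25201] [506.2 -97.7  78. ]
[388.  94.] [110  13 916] [ 570.5 -116.3   78. ]
[574.1  98.6] [ 31  22 512] [ 567.5 -375.3   78. ]
[266.7 130.2] [ 22  35 751] [545.5  10.6  78. ]
[376.  133.2] [ 33  33 809] [ 531.  -100.3   78. ]
[322.3 130.5] [ 17  16 259] [538.7 -45.8  78. ]
[426.5 135.9] [ 14  15 188] [ 524.6 -154.7   78. ]
[471.8 140.1] [ 37  15 403] [ 517.2 -208.9   78. ]
[480.34154491 -40.64823276 224.40230868]
```

View pics/b.png

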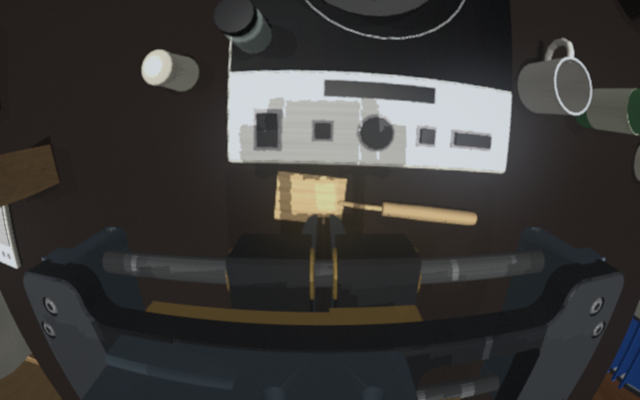

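```bash
python3 - <<'E'
import pickle,numpy as np
from h import onz
a=[x[1] for x in pickle.load(open('a','rb'))]; b=[x[1] for x in pickle.load(open('b','rb'))[3:]]
for (o,r),(p,q) in zip(a,b):
    r=r/np.linalg.norm(r);q=q/np.linalg.norm(q)
    st=np.linalg.lstsq(np.c_[r,-q],p-o,rcond=None)[0]; print(((o+r*st[0]+p+q*st[1])/2).round(1))
P=np.array([[545.9,10],[531.1,-101],[538.7,-46.7],[524.3,-155.6],[517.2,-208.9]]);L=np.array([118,4,60,-52,-108])
L=np.array([118,4,60,-52,-108.]);c=P.mean(0);l=L-L.mean()
v=(l[:,None]*(P-c)).sum(0)/(l@l);print(v,np.degrees(np.arctan2(-v[0],v[1])));print((c+l[:,None]*v/np.linalg.norm(v)).round(1))
E
```

```text
[545.9  11.5  73. ]
[ 530.8 -101.3   71.7]
[538.5 -45.8  69.5]
[ 523.8 -157.2   70.5]
[ 519.9 -196.   103.2]
[0.12730485 0.96934665] -7.481868471448926
[[ 546.2   12.2]
 [ 531.4 -100.8]
 [ 538.7  -45.3]
 [ 524.1 -156.4]
 [ 516.8 -211.9]]
```

>>> send_rows(
  motion=[
    {"tx":0,"ty":0,"tz":0,"rx":0,"ry":0,"rz":0.06,"gripper":1},
    {"tx":0.05,"ty":-0.04,"tz":0.04,"rx":0,"ry":0,"rz":0,"gripper":1},
    {"tx":0.05,"ty":-0.04,"tz":0.06,"rx":0,"ry":0,"rz":0,"gripper":1},
    {"tx":0.047,"ty":-0.041,"tz":0.06,"rx":0,"ry":0,"rz":0,"gripper":1},
    {"tx":0,"ty":0,"tz":0.05,"rx":0,"ry":0,"rz":0,"gripper":1},
    {"tx":0,"ty":0,"tz":0,"rx":0,"ry":0,"rz":0,"gripper":1},
    {"tx":0,"ty":0,"tz":0,"rx":0,"ry":0,"rz":0,"gripper":1},
  ],
)

```text
time_s: 3.9
ee_pos: [561.6, 10.2, 120.1]
ee_rot: [-180.0, -0.1, -7.6]
force: [-0.3, -1.1, -0.1]
gripper_width: 0.4
gripper_force: 0.0
```

```bash
python3 - <<'E'
from h import *
d=grab('wrist'); print(d['s']['ee_pos'],d['s']['ee_rot'])
cv2.imwrite('pics/c.png',cv2.resize(d['frame'][80:300,180:480,::-1],None,fx=2.5,fy=2.5))
E
```

```text
[561.56295834  10.19761745 120.11116264] [-1.79994473e+02 -1.11861649e-01 -7.56569683e+00]
```

View pics/c.png

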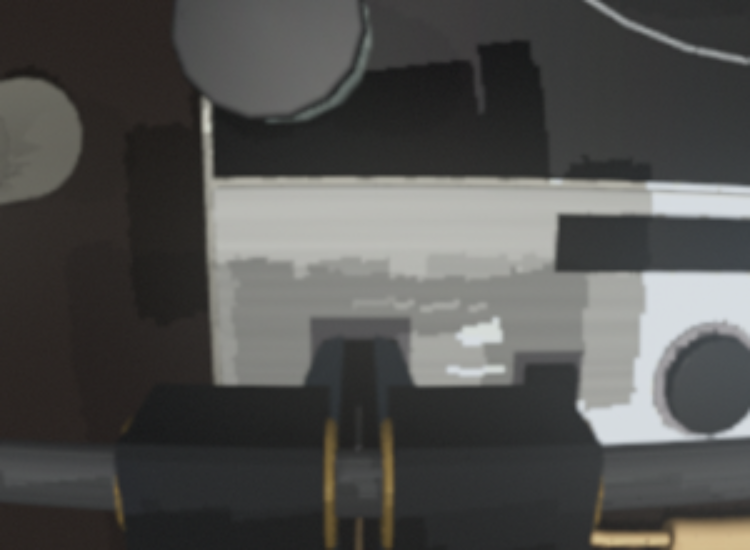

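The crop shows the closed fingertips centred sideways over the rocker: its bezel spans x 310–410 with the far edge at y 318. The jar's front edge is at (270,122), clear of the fingers.

```bash
python3 - <<'E'
from h import *
d=grab('wrist')
ex=np.array([.9914,-.1305]);ey=np.array([.1305,.9914])
for n,u,v,z in [('bezel far L',310,318,72),('bezel far R',410,318,72),('jar front top',270,122,155),('glass edge',400,180,70),('tip far L',326,338,120),('tip far R',396,338,120)]:
    p=onz(d,180+u/2.5,80+v/2.5,z); q=p[:2]-d['s']['ee_pos'][:2]; print(n,p.round(1),'rel tcp',(q@ex).round(1),(q@ey).round(1))
E
```

```text
bezel far L [570.5  23.3  72. ] rel tcp 6.9 14.0
bezel far R [566.6  -5.9  72. ] rel tcp 6.9 -15.4
jar front top [630.   16.5 155. ] rel tcp 66.9 15.1
glass edge [607.   -7.9  70. ] rel tcp 47.2 -12.1
tip far L [578.9  15.4 120. ] rel tcp 16.3 7.3
tip far R [576.7  -0.6 120. ] rel tcp 16.3 -8.9
```

>>> send_rows(
  motion=[
    {"tx":0.008,"ty":0,"tz":0.03,"rx":0,"ry":0,"rz":0,"gripper":1},
    {"tx":0,"ty":0,"tz":0.03,"rx":0,"ry":0,"rz":0,"gripper":1},
    {"tx":0,"ty":0,"tz":0.01,"rx":0,"ry":0,"rz":0,"gripper":1},
    {"tx":0,"ty":0,"tz":0.004,"rx":0,"ry":0,"rz":0,"gripper":1},
    {"tx":0,"ty":0,"tz":0.004,"rx":0,"ry":0,"rz":0,"gripper":1},
    {"tx":0,"ty":0,"tz":0,"rx":0,"ry":0,"rz":0,"gripper":1},
    {"tx":0,"ty":0,"tz":0,"rx":0,"ry":0,"rz":0,"gripper":1},
  ],
)

```text
time_s: 4.88
ee_pos: [565.3, 10.3, 80.2]
ee_rot: [-180.0, -0.1, -7.5]
force: [1.0, -1.1, 0.1]
gripper_width: 0.5
gripper_force: 0.0
```

>>> send_rows(
  motion=[
    {"tx":0,"ty":0,"tz":0.004,"rx":0,"ry":0,"rz":0,"gripper":1},
    {"tx":0,"ty":0,"tz":0,"rx":0,"ry":0,"rz":0,"gripper":1},
  ],
)

```text
time_s: 5.12
ee_pos: [565.7, 10.3, 78.3]
ee_rot: [-180.0, -0.1, -7.5]
force: [1.2, 0.1, 2.1]
gripper_width: 0.6
gripper_force: 0.7
```

>>> send_rows(
  motion=[
    {"tx":0,"ty":0,"tz":0.003,"rx":0,"ry":0,"rz":0,"gripper":1},
    {"tx":0,"ty":0,"tz":0,"rx":0,"ry":0,"rz":0,"gripper":1},
  ],
)

```text
time_s: 5.38
ee_pos: [565.5, 10.3, 76.6]
ee_rot: [-180.0, -0.1, -7.5]
force: [2.1, 0.1, 2.4]
gripper_width: 0.7
gripper_force: 1.2
```

>>> send_rows(
  motion=[
    {"tx":0,"ty":0,"tz":0.002,"rx":0,"ry":0,"rz":0,"gripper":1},
    {"tx":0,"ty":0,"tz":0,"rx":0,"ry":0,"rz":0,"gripper":1},
  ],
)

```text
time_s: 5.62
ee_pos: [565.5, 10.3, 76.2]
ee_rot: [-180.0, -0.1, -7.5]
force: [1.3, -0.9, 5.9]
gripper_width: 0.5
gripper_force: 3.1
```

>>> send_rows(
  motion=[
    {"tx":0,"ty":0,"tz":0.002,"rx":0,"ry":0,"rz":0,"gripper":1},
    {"tx":0,"ty":0,"tz":0,"rx":0,"ry":0,"rz":0,"gripper":1},
  ],
)

```text
time_s: 5.88
ee_pos: [565.5, 10.3, 76.2]
ee_rot: [-180.0, -0.1, -7.5]
force: [-1.1, 0.2, 12.3]
gripper_width: 0.6
gripper_force: 5.8
```

Hard stop at z = 76.2, about 6 mm above the panel, so the rocker lies level. Next I lift and move over the round key.

>>> send_rows(
  motion=[
    {"tx":0,"ty":0,"tz":-0.04,"rx":0,"ry":0,"rz":0,"gripper":1},
    {"tx":0,"ty":0,"tz":-0.06,"rx":0,"ry":0,"rz":0,"gripper":1},
    {"tx":-0.019,"ty":0.076,"tz":0,"rx":0,"ry":0,"rz":0,"gripper":1},
    {"tx":-0.02,"ty":0.076,"tz":0,"rx":0,"ry":0,"rz":0,"gripper":1},
    {"tx":0,"ty":0.077,"tz":0,"rx":0,"ry":0,"rz":0,"gripper":1},
    {"tx":0,"ty":0,"tz":0,"rx":0,"ry":0,"rz":0,"gripper":1},
    {"tx":0,"ty":0,"tz":0,"rx":0,"ry":0,"rz":0,"gripper":1},
  ],
)

```text
time_s: 6.75
ee_pos: [530.0, -100.2, 123.9]
ee_rot: [-180.0, 0.1, -7.5]
force: [0.1, 0.2, 0.6]
gripper_width: 0.5
gripper_force: 0.0
```

```bash
python3 - <<'E'
from h import *
d=grab('wrist'); print(d['s']['ee_pos'],d['s']['ee_rot'],d['s']['force'])
cv2.imwrite('pics/d.png',cv2.resize(d['frame'][130:280,140:460,::-1],None,fx=2.5,fy=2.5))
E
```

```text
[ 530.00187279 -100.20978664  123.9294201 ] [-1.79965306e+02  1.02478768e-01 -7.52206802e+00] [0.14149339 0.22617345 0.56010924]
```

View pics/d.png

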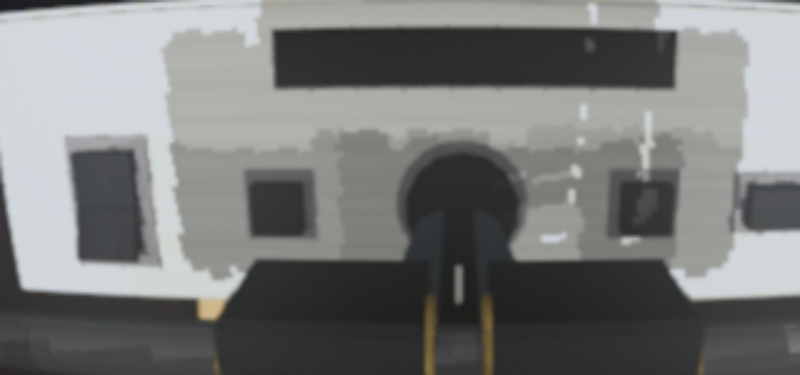

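The view shows the rocker with its pivot line at (108,205), now flat. The fingertips (458,215) are nearly centred on the round key, whose centre is about (463,200).

```bash
python3 - <<'E'
from h import *
d=grab('wrist')
ex=np.array([.9914,-.1305]);ey=np.array([.1305,.9914])
for n,u,v,z in [('cap far',463,155,78.5),('cap left',406,200,78.5),('cap right',520,200,78.5),('tip far',458,211,124),('sq L',278,209,78.5),('sq R',646,208,78.5),('pivot',108,205,76)]:
    p=onz(d,140+u/2.5,130+v/2.5,z); q=p[:2]-d['s']['ee_pos'][:2]; print(n,p.round(1),'rel tcp',(q@ex).round(1),(q@ey).round(1))
E
```

```text
cap far [ 548.8 -103.8   78.5] rel tcp 18.9 -1.5
cap left [537.6 -85.7  78.5] rel tcp 5.5 15.1
cap right [ 533.3 -118.5   78.5] rel tcp 5.5 -18.1
tip far [ 547.  -102.2  124. ] rel tcp 16.9 -0.1
sq L [539.7 -47.3  78.5] rel tcp 2.6 53.4
sq R [ 525.7 -155.7   78.5] rel tcp 2.8 -55.9
pivot [547.1   9.5  76. ] rel tcp 2.4 110.7
```

>>> send_rows(
  motion=[
    {"tx":0.004,"ty":0.003,"tz":0.04,"rx":0,"ry":0,"rz":0,"gripper":1},
    {"tx":0,"ty":0,"tz":0.036,"rx":0,"ry":0,"rz":0,"gripper":1},
    {"tx":0,"ty":0,"tz":0.01,"rx":0,"ry":0,"rz":0,"gripper":1},
    {"tx":0,"ty":0,"tz":0,"rx":0,"ry":0,"rz":0,"gripper":1},
    {"tx":0,"ty":0,"tz":0,"rx":0,"ry":0,"rz":0,"gripper":1},
  ],
)

```text
time_s: 7.48
ee_pos: [533.0, -102.3, 82.2]
ee_rot: [180.0, -0.1, -7.5]
force: [-0.7, 0.1, -0.6]
gripper_width: 0.3
gripper_force: 0.0
```

>>> send_rows(
  motion=[
    {"tx":0,"ty":0,"tz":0.004,"rx":0,"ry":0,"rz":0,"gripper":1},
    {"tx":0,"ty":0,"tz":0.004,"rx":0,"ry":0,"rz":0,"gripper":1},
    {"tx":0,"ty":0,"tz":0.003,"rx":0,"ry":0,"rz":0,"gripper":1},
    {"tx":0,"ty":0,"tz":0,"rx":0,"ry":0,"rz":0,"gripper":1},
    {"tx":0,"ty":0,"tz":0,"rx":0,"ry":0,"rz":0,"gripper":1},
  ],
)

```text
time_s: 8.1
ee_pos: [532.7, -102.5, 76.3]
ee_rot: [180.0, -0.0, -7.5]
force: [0.4, -0.0, 3.8]
gripper_width: 0.5
gripper_force: 2.1
```

>>> send_rows(
  motion=[
    {"tx":0,"ty":0,"tz":0.005,"rx":0,"ry":0,"rz":0,"gripper":1},
    {"tx":0,"ty":0,"tz":0,"rx":0,"ry":0,"rz":0,"gripper":1},
    {"tx":0,"ty":0,"tz":0,"rx":0,"ry":0,"rz":0,"gripper":1},
  ],
)

```text
time_s: 8.48
ee_pos: [532.8, -102.5, 73.9]
ee_rot: [180.0, -0.1, -7.5]
force: [-0.5, 0.3, 6.0]
gripper_width: 0.7
gripper_force: 3.3
```

>>> send_rows(
  motion=[
    {"tx":0,"ty":0,"tz":-0.02,"rx":0,"ry":0,"rz":0,"gripper":1},
    {"tx":0,"ty":0,"tz":-0.04,"rx":0,"ry":0,"rz":0,"gripper":1},
    {"tx":0,"ty":0,"tz":-0.04,"rx":0,"ry":0,"rz":0,"gripper":1},
    {"tx":0,"ty":0.075,"tz":0,"rx":0,"ry":0,"rz":0,"gripper":1},
    {"tx":0,"ty":0.075,"tz":0,"rx":0,"ry":0,"rz":0,"gripper":1},
    {"tx":0,"ty":0.074,"tz":0,"rx":0,"ry":0,"rz":0,"gripper":1},
    {"tx":0,"ty":0,"tz":0,"rx":0,"ry":0,"rz":0,"gripper":1},
    {"tx":0,"ty":0,"tz":0,"rx":0,"ry":0,"rz":0,"gripper":1},
  ],
)

```text
time_s: 9.48
ee_pos: [517.3, -213.0, 123.1]
ee_rot: [-180.0, 0.1, -7.5]
force: [-0.5, -0.2, -0.2]
gripper_width: 0.7
gripper_force: 0.0
```

```bash
python3 - <<'E'
from h import *
d=grab('wrist'); print(d['s']['ee_pos'],d['s']['ee_rot'],d['s']['force'])
cv2.imwrite('pics/e.png',cv2.resize(d['frame'][130:280,140:460,::-1],None,fx=2.5,fy=2.5))
E
```

```text
[ 517.33852548 -213.010417    123.1293467 ] [-1.79960039e+02  7.06788812e-02 -7.51853335e+00] [-0.52450547 -0.164556   -0.18122459]
```

View pics/e.png

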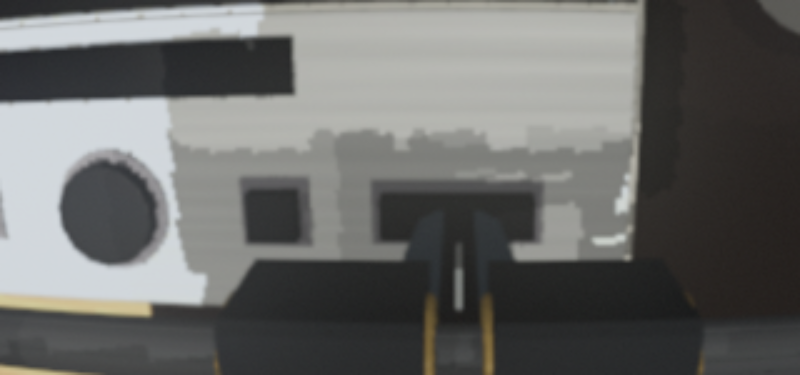

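The bar key (x 380–538, y 193–241) is centred under the fingertips at x 458, so I press it.

>>> send_rows(
  motion=[
    {"tx":0,"ty":0,"tz":0.04,"rx":0,"ry":0,"rz":0,"gripper":1},
    {"tx":0,"ty":0,"tz":0.036,"rx":0,"ry":0,"rz":0,"gripper":1},
    {"tx":0,"ty":0,"tz":0.008,"rx":0,"ry":0,"rz":0,"gripper":1},
    {"tx":0,"ty":0,"tz":0,"rx":0,"ry":0,"rz":0,"gripper":1},
    {"tx":0,"ty":0,"tz":0.004,"rx":0,"ry":0,"rz":0,"gripper":1},
    {"tx":0,"ty":0,"tz":0.004,"rx":0,"ry":0,"rz":0,"gripper":1},
    {"tx":0,"ty":0,"tz":0.003,"rx":0,"ry":0,"rz":0,"gripper":1},
    {"tx":0,"ty":0,"tz":0,"rx":0,"ry":0,"rz":0,"gripper":1},
  ],
)

```text
time_s: 10.52
ee_pos: [518.3, -213.6, 76.5]
ee_rot: [180.0, -0.1, -7.5]
force: [-0.0, 1.6, 3.7]
gripper_width: 0.4
gripper_force: 2.0
```

>>> send_rows(
  motion=[
    {"tx":0,"ty":0,"tz":0.004,"rx":0,"ry":0,"rz":0,"gripper":1},
    {"tx":0,"ty":0,"tz":0,"rx":0,"ry":0,"rz":0,"gripper":1},
    {"tx":0,"ty":0,"tz":0,"rx":0,"ry":0,"rz":0,"gripper":1},
  ],
)

```text
time_s: 10.9
ee_pos: [518.3, -213.6, 74.5]
ee_rot: [180.0, -0.1, -7.5]
force: [-0.9, 0.6, 6.5]
gripper_width: 0.5
gripper_force: 3.0
```

The bar key is about 4 mm down. I lift well clear and check.

>>> send_rows(
  motion=[
    {"tx":0,"ty":0,"tz":-0.02,"rx":0,"ry":0,"rz":0,"gripper":1},
    {"tx":0,"ty":0,"tz":-0.06,"rx":0,"ry":0,"rz":0,"gripper":1},
    {"tx":0,"ty":0,"tz":-0.08,"rx":0,"ry":0,"rz":0,"gripper":1},
    {"tx":0,"ty":0,"tz":-0.1,"rx":0,"ry":0,"rz":0,"gripper":1},
    {"tx":-0.06,"ty":0,"tz":-0.06,"rx":0,"ry":0,"rz":0,"gripper":1},
    {"tx":-0.04,"ty":0,"tz":-0.04,"rx":0,"ry":0,"rz":0,"gripper":1},
    {"tx":0,"ty":0,"tz":0,"rx":0,"ry":0,"rz":0,"gripper":1},
    {"tx":0,"ty":0,"tz":0,"rx":0,"ry":0,"rz":0,"gripper":1},
  ],
)

```text
time_s: 11.9
ee_pos: [468.2, -206.9, 253.0]
ee_rot: [-180.0, 0.1, -7.5]
force: [0.8, -0.4, -0.6]
gripper_width: 0.8
gripper_force: 0.0
```

```bash
python3 - <<'E'
from h import *
d=grab('wrist'); print(d['s']['ee_pos'],d['s']['force'])
cv2.imwrite('pics/f.png',d['frame'][:,:,::-1])
E
```

```text
[ 468.1823802  -206.93388111  253.02800917] [ 0.79658451 -0.40572167 -0.57050313]
```

View pics/f.png

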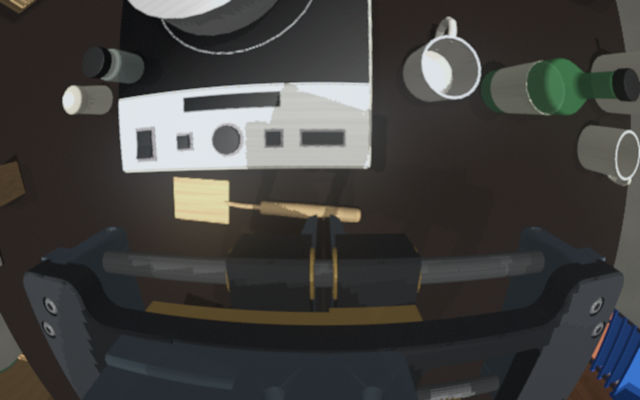

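The view shows the row undisturbed (rocker (146,144), round key (227,139), bar (323,138)), everything in place and the gripper clear, so I hand in.

```bash
python3 -c "
from workcell import env
print(env.job_done())"
```

```text
the job is handed in; nothing more can be done
None
```

I pressed the rocker level to its stop, tapped the start key (about 4.6 mm down) and then the boost key (about 4 mm down), finished clear of everything, and handed the job in; no verdict came back.

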